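Park the sprung slide clamp open

TASK

Two small spring clamps for microscope slides stand on the bench. On the one that holds the glass slide, draw the upright knob back along its slot, then across into the holding notch, so that the clamp stays open by itself once you let go and the slide can be lifted out later. Leave the slide lying in its bed, leave the empty clamp closed, and do not knock the tally counter, forceps or dust cap about.

Things in the scene. Friction and masses are not known exactly. Their poses are not given: they have to be found in the camera images.
- slide_clamp: the clamp holding the glass slide: aluminium base plate 180 (x) by 110 (y) mm, fixed to the bench. Near half: dark steel gate plate, top 28 mm above the bench, x -84 to -6, y -45 to 45 mm, with the knob in its slot. Far half: the slide bed, with a 21 mm high fence at x = 70. Origin: centre of the underside. x points from the gate to the slide bed, y to the left of that, z up
- knob (a point): grip point on the axis of that clamp's knob, 60 mm above the bench; moves with the knob. An upright black round knob, 18 mm in diameter, from 42 to 75 mm above the bench, on an 8 mm stem. Closed, it stands at x = -22, y = -11 mm in the clamp's frame; held in the notch at about x = -46, y = +9 to +13 mm
- notch (a point): where the knob's stem rests in the holding notch, at the gate's top face (x = -46, y = +13 mm, z = 28 mm in the clamp's frame; fixed). The slot is a hook: a lane along x at y = -11 mm, a crosswise leg at its near end (stem centre at x -54 to -64), and the notch, which opens towards that leg. The notch is always on the left (+y) of the lane
- draw (a joint): how far the knob and the presser bar it carries are drawn back (m): 0 closed on the slide, grows along the clamp's -x, stop at 0.042. A spring pulls it home, 3.6 N at 0 and 6 N at the stop. The knob can pass across only beyond 0.032; held in the notch it reads about 0.024
- cross (a joint): how far the knob has moved across (m): 0 in the lane, grows along the clamp's +y, stop at 0.024. A light spring (0.8 to 1.8 N) pulls it back to 0. Beyond 0.020, with draw past 0.032, the knob faces the notch and, let go, springs 8 mm forward into it, where a nib 8 mm wide keeps it from going back across
- slide: glass microscope slide with a stained spot, 76 by 26 by 4 mm, loose in the bed of slide_clamp, its long side along the clamp's y. Origin: centre of its underside, 56 mm along the clamp's +x, 13 mm above the bench. It stays there
- spare_clamp: the other clamp, alike in every way but with an empty bed; fixed to the bench. Origin and axes as for slide_clamp. It stays closed
- spare_draw (a joint): as draw, for the empty clamp (m); stays at 0
- counter: chromed hand tally counter, round, 56 by 54 by 28 mm, loose, standing between the clamps; origin at the centre of its underside. To be left alone
- forceps: steel forceps, 124 by 14 by 11 mm, loose, lying in front of the gap between the clamps; origin at the centre of its underside. To be left alone
- cap: black round dust cap, 41 mm in diameter, 12 mm high, loose, between the clamps; origin at the centre of its underside. To be left alone
- microscope: the microscope on the left of the bench, fixed and solid: 0.42 m high, 0.37 m deep (x) and 0.23 m wide (y), eyepieces towards the robot; origin: about the centre of its underside. Nothing is to be done with it: the arm only has to stay clear of it (lift the fingertips above its height before passing over)

How it is judged:
At the end, for the whole second after the job is handed in: The knob of the clamp that holds the slide rests by itself in its holding notch (draw 17 to 29 mm, cross over 14 mm, at rest), the slide still lies in its bed (flat, within about 12 mm of its place along the clamp and 15 mm across), and the empty clamp is closed (spare_draw under 6 mm) (value of joint draw between 0.017 and 0.029 m and value of joint cross above 0.014 m and velocity of joint draw between -0.01 and 0.01 m/s and value of joint spare_draw below 0.006 m and z of slide in the frame of slide_clamp between 0.008 and 0.02 m and x of slide in the frame of slide_clamp between 0.044 and 0.068 m and y of slide in the frame of slide_clamp between -0.015 and 0.015 m); the robot touches nothing.
It fails at once if the empty clamp is drawn open by more than 10 mm (value of joint spare_draw above 0.01 m).
It fails at once if the tally counter, the forceps or the dust cap is shoved more than 30 mm (distance of any of counter, forceps, cap from where it was at the start of the episode above 0.03 m).
It also fails if it takes over 38 s, if anything falls off the work surface, if the arm or the gripper's body presses on something with over 40 N, if the wrist force passes 120 N, or if a joint passes its speed limit or range.

ROBOT

A 7-joint arm with a two-finger parallel gripper is mounted at the origin on a cart in front of the work surface, level with it; the furniture and walls round the work are solid. World frame = base frame: x ahead of the robot, y to its left, z up, the work surface at z = 0. Lengths are in m, angles in rad, forces in N, time in s.
With the tool pointing down it reaches from about 0.4 to 0.85 m from the base axis. Payload 10.4 kg.
Tool frame: the origin (TCP) lies on the centre line of the jaws, within the pads' length; the fingertips stand 22 mm ahead of it and the grasp point (between the pads) lies 3 mm ahead of it; z points along the fingers, y is the line along which they close (so a half turn about z gives the same grasp; the last joint's range is limited). The gripper opens to 87 mm and grips with 3 to 60 N. Pads are 19 mm wide; open, the fingers measure 117 mm over their backs; the gripper's body (75 mm by 190 mm) begins 51 mm behind the grasp point.
Start: joints at [1.153, 0.332, -0.065, 1.46, 0.022, 1.35, -0.088], TCP at [0.24, -0.577, 0.245] pointing down, gripper open.
Joint ranges: [-2.6, 2.6], [-0.5, 2.12], [-1.47, 1.34], [0.16, 2.42], [-1.27, 4.41], [0.06, 2.06], [-2.6, 2.6]. Speed limits (rad/s): [2.22, 2.22, 2.79, 2.79, 3.14, 3.14, 3.14].

INTERFACE

Orientations are given as a unit quaternion [x, y, z, w].
In Python, from bench import r, optics, workorder gives the robot as it stands (r), with the cameras (optics) and the job (workorder).
- The arm moves only by the tool shift_gripper, called after "Emit:" as name([rows], argument=value, ...), one row to a line, values as JSON. Schema: {"type":"object","properties":{"segments":{"type":"array","items":{"type":"array","items":{"type":"array","items":{"type":"number"},"minItems":5,"maxItems":5},"minItems":1,"maxItems":12},"minItems":1,"maxItems":1},"squeeze":{"type":"number"},"only":{"type":"string"},"quiet":{"type":"boolean"},"lines":{"type":"string"}},"required":["segments"],"additionalProperties":false}. segments is a list that holds a single list of rows (three levels of brackets), with 1 to 12 rows, each of 5 numbers: dx, dy, dz in m, then a turn about the tool's z in rad, then the finger opening in m; each row is the pose to reach, as a shift and turn from the pose commanded when the call began, along the tool's axes at that moment; what a row does not reach only later rows make up. A row lasts 1/10 s, in which the tool goes at most 0.05 m and 0.15 rad, less where a joint would pass 70% of its speed; a pose out of reach is approached as far as the arm can. The fingers move at their own pace and stop on an object; squeeze is the grip in N (left out, the last holds). Time passes only in rows, so rows that do not move let the fingers close. The tool returns the time, the measured TCP pose, the force, the opening and the grip force at its end. only (a regular expression) keeps the lines of the reply that match it, lines (a string "A,B") keeps lines A to B, and quiet returns only ok. Input that does not fit is refused with a message, and nothing moves.
- r.read_state(): the state, without advancing time (a new reading comes with each control period).
- optics.camera(name): name is "side" or "top"; returns a dict with "img" (480x640x3 uint8, red, green, blue), "fx", "fy", "cx", "cy" (pixels), "pose" (4x4, takes a point from camera to world coordinates). Camera axes: x right, y down, z forward; pixel columns grow to the right and rows downward; lengths in m; the calibration is good to about 2 mm. A picture is of the moment at which its call begins. There is no depth.
- workorder.close_job(): hands the job in; it is judged then, once.
The state is a dict: "time": time; "joint_positions": joint angles; "joint_vel": joint speeds; "joint_torque": joint torques, N m; "ee_pos": TCP position; "eef_rot": TCP orientation; "ft_force": force on the tool from outside, world axes, zero at the start; "torque": the same for the moment, N m; "width": finger opening in m; "grip_force": force on a finger pad.
Only numpy, scipy, OpenCV 4.12 (cv2) and the standard library are available. Lean on these libraries where they do the work, as an engineer would, in place of code of your own. Each camera call takes 0.05 s, during which the arm holds its last target. There are 200 camera calls.

## Working session

There is one attempt and no reset: what is moved stays moved. The work goes in short steps, Python scripts to look and compute and a tool call to move; the robot and the scene stay as the last step left them, time stands still between calls to the robot, and variables do not carry over. Pictures are saved under pics/ and viewed, at most 10 in all, crops included, and the job is handed in when it is done.

```bash
ls; mkdir -p pics; python3 - <<'E'
from bench import r, optics, workorder
import cv2,numpy as np,pickle
for n in("top","side"):
    c=optics.camera(n); cv2.imwrite(f"pics/{n}0.png",c["img"][:,:,::-1]); pickle.dump(c,open(f"pics/{n}0.pkl","wb"))
    print(n,c["fx"],c["fy"],c["cx"],c["cy"],np.round(c["pose"],4).tolist())
s=r.read_state();print(s["time"],s["ee_pos"],s["eef_rot"],s["width"])
E
```

```text
bench.py
pics
top 562.7691116333282 562.7691116333282 317.9842173566866 229.71169271599695 [[-0.0234, -0.9809, 0.1931, 0.2262], [-0.9996, 0.0196, -0.0217, 0.1464], [0.0175, -0.1935, -0.9809, 1.6902], [0.0, 0.0, 0.0, 1.0]]
side 492.2925959814342 492.2925959814342 322.081317384118 250.39293484574546 [[0.9879, -0.0698, 0.1382, 0.3775], [-0.1533, -0.5663, 0.8098, -0.849], [0.0218, -0.8212, -0.5702, 0.7699], [0.0, 0.0, 0.0, 1.0]]
0.1 [ 0.24027478 -0.57663086  0.24383467] [ 9.80577914e-01  1.96128926e-01 -1.58819474e-04 -6.11756659e-04] 0.08703508484680308
```

View pics/top0.png

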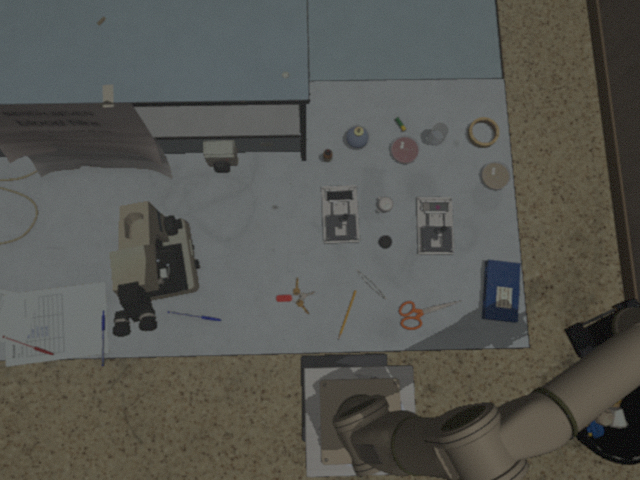

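View pics/side0.png

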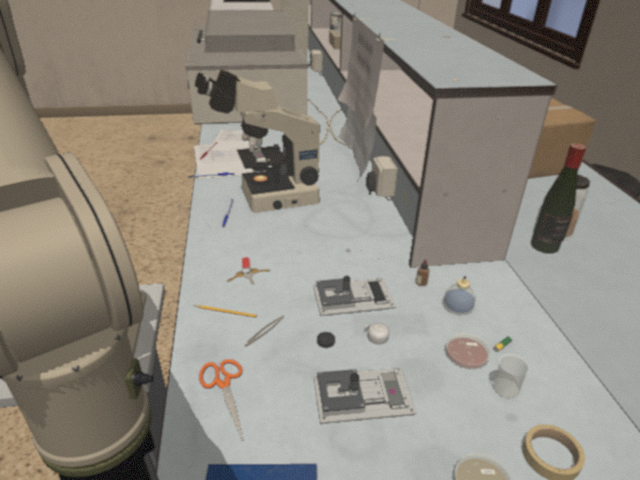

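Two clamps are visible: top view near (340,215) and (435,225), with the counter at (385,204), the cap at (385,241) and the forceps at (371,284). I'll enlarge to tell which one holds the slide.

```bash
python3 - <<'E'
import cv2
a=cv2.imread("pics/top0.png")[178:263,310:466];cv2.imwrite("pics/tc.png",cv2.convertScaleAbs(cv2.resize(a,None,fx=5,fy=5,interpolation=cv2.INTER_CUBIC),alpha=1.3))
a=cv2.imread("pics/side0.png")[268:428,306:426];b=cv2.imread("pics/side0.png")
cv2.imwrite("pics/sc.png",cv2.convertScaleAbs(cv2.resize(b[270:426,306:426],None,fx=3.8,fy=3.8,interpolation=cv2.INTER_CUBIC),alpha=1.3))
E
```

```text
(no output)
```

View pics/tc.png

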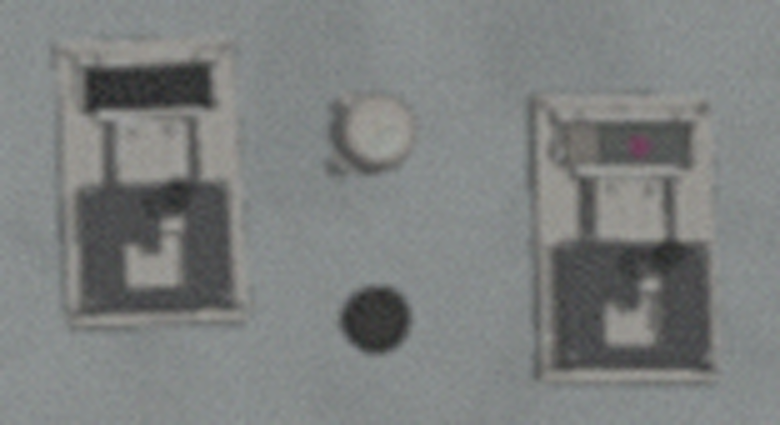

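View pics/sc.png

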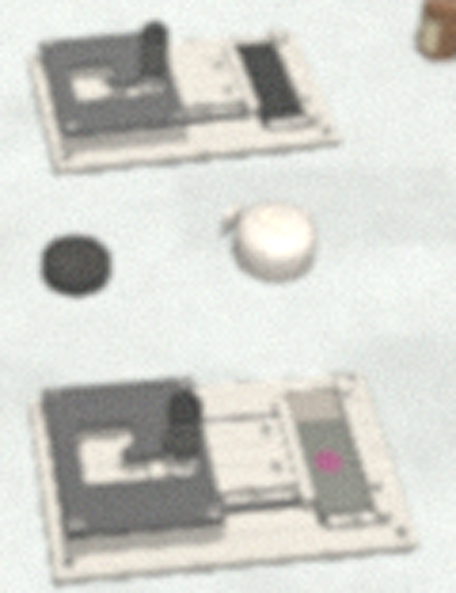

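The right clamp holds the slide (pink spot at crop (638,146) in the top view and (328,462) in the side view). I'll fit its pose from the gate plate corners and the knob top in both views.

```bash
cat > fit.py <<'E'
import pickle,numpy as np
from scipy.optimize import least_squares
T=pickle.load(open("pics/top0.pkl","rb"));S=pickle.load(open("pics/side0.pkl","rb"))
def proj(c,P):
    q=(np.c_[P,np.ones(len(P))]@np.linalg.inv(c["pose"]).T)[:,:3]
    return np.c_[c["fx"]*q[:,0]/q[:,2]+c["cx"],c["fy"]*q[:,1]/q[:,2]+c["cy"]]
# FL, FR(right,-y), NR, NL gate, knob top
M=np.array([[-.006,.045,.028],[-.006,-.045,.028],[-.084,-.045,.028],[-.084,.045,.028],[-.022,-.011,.075],[.056,-.0,.017]])
t=(np.array([[553,243],[712,243],[712,371],[553,368],[668,254],[638,146]])+.5)/5-.5+[310,178]
s=(np.array([[190,380],[222,525],[65,530],[42,390],[183,400],[328,462]])+.5)/3.8-.5+[306,270]
W=lambda p:np.c_[p[0]+np.cos(p[2])*M[:,0]-np.sin(p[2])*M[:,1],p[1]+np.sin(p[2])*M[:,0]+np.cos(p[2])*M[:,1],M[:,2]]
for w in((1,1),(1,0),(0,1)):
    f=lambda p:np.r_[w[0]*(proj(T,W(p))-t)[:5].ravel(),w[1]*(proj(S,W(p))-s)[:5].ravel()]
    o=least_squares(f,[.6,-.1,0],x_scale=[.01,.01,.1],loss="soft_l1")
    print(np.round(o.x,4),np.round(f(o.x),1).tolist())
    if w==(1,1):p=o.x
k=lambda x,y:p[:2]+np.array([np.cos(p[2])*x-np.sin(p[2])*y,np.sin(p[2])*x+np.cos(p[2])*y])
for n,a in(("knob",(-.022,-.011)),("back",(-.060,-.011)),("across",(-.060,.012)),("notch",(-.046,.012))):print(n,k(*a).round(4))
from bench import r, optics, workorder
from scipy.spatial.transform import Rotation as R
st=r.read_state();A=R.from_quat(st["eef_rot"]).as_matrix();print(A.round(3).tolist(),st["ee_pos"])
E
python3 fit.py
```

```text
[ 0.5647 -0.251  -0.0431] [1.9, -0.9, -0.2, -0.2, 0.5, -0.3, 2.4, -0.4, 1.2, -0.5, 0.1, -1.3, -0.1, -1.6, -1.4, 0.4, -0.4, -1.1, -0.1, -0.1]
[ 0.5633 -0.2472 -0.0395] [0.7, -0.4, -1.4, 0.2, -0.7, 0.1, 1.2, 0.1, -0.0, -0.1, -0.0, -0.0, -0.0, -0.0, -0.0, -0.0, -0.0, -0.0, -0.0, -0.0]
[ 0.565  -0.2528 -0.0423] [0.0, -0.0, 0.0, -0.0, 0.0, -0.0, 0.0, -0.0, 0.0, -0.0, 0.4, -0.6, 0.3, -0.8, -1.1, 1.3, -0.1, -0.4, 0.3, 0.7]
knob [ 0.5422 -0.2611]
back [ 0.5043 -0.2594]
across [ 0.5052 -0.2365]
notch [ 0.5192 -0.2371]
[[0.923, 0.385, -0.001], [0.385, -0.923, 0.001], [-0.0, -0.001, -1.0]] [ 0.24027478 -0.57663086  0.24383467]
```

Emit:
shift_gripper([
  [[0.04,-0.0175,0,0.05,0.06],[0.08,-0.035,0,0.1,0.06],[0.12,-0.0525,0,0.15,0.06],[0.16,-0.07,0.01,0.2,0.06],[0.2,-0.0875,0.02,0.25,0.06],[0.24,-0.105,0.03,0.3,0.06],[0.28,-0.1225,0.04,0.35,0.06],[0.32,-0.14,0.055,0.4,0.06],[0.36,-0.1575,0.07,0.438,0.06],[0.4,-0.175,0.09,0.438,0.06],[0.4,-0.175,0.09,0.438,0.06],[0.4,-0.175,0.09,0.438,0.06]],
], squeeze=20)

```text
time: 1.3
ee_pos: [0.5424, -0.2603, 0.1535]
eef_rot: [1.0, -0.02, -0.001, -0.0]
ft_force: [0.1, -0.5, 0.7]
width: 0.06
grip_force: 0.0
```

```bash
python3 - <<'E'
from bench import r, optics, workorder
import cv2,numpy as np,pickle
o=[]
for n in("top","side"):
    c=optics.camera(n); cv2.imwrite(f"pics/{n}1.png",c["img"][:,:,::-1])
    im=c["img"][:,:,::-1]; im=im[150:300,330:490] if n=="top" else im[230:430,280:440]
    o.append(cv2.resize(im,(400,375 if n=="top" else 500),interpolation=cv2.INTER_CUBIC))
o[0]=cv2.copyMakeBorder(o[0],0,125,0,0,cv2.BORDER_CONSTANT)
cv2.imwrite("pics/p1.png",cv2.convertScaleAbs(np.hstack(o),alpha=1.2))
s=r.read_state();print(s["time"],s["ee_pos"],s["eef_rot"],s["ft_force"])
E
```

```text
1.4 [ 0.54167729 -0.26282507  0.15466342] [ 9.99749876e-01 -2.23612293e-02 -1.71235984e-04  3.62753879e-04] [ 0.03027897 -0.41578385  0.22992071]
```

View pics/p1.png

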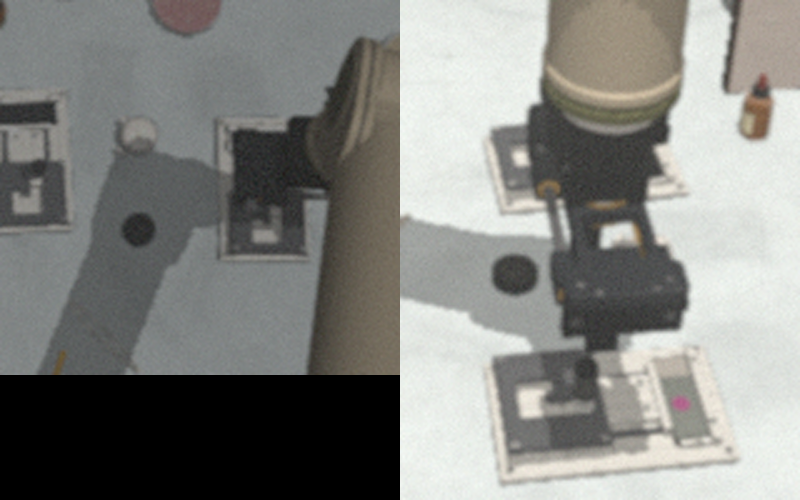

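The open jaws stand over the knob (side crop: finger at (600,335), knob at (586,370)). I'll descend and close gently.

Emit:
shift_gripper([
  [[0,0,0.03,0,0.06],[0,0,0.06,0,0.06],[0,0,0.08,0,0.06],[0,0,0.09,0,0.06],[0,0,0.09,0,0.06]],
], squeeze=6)

```text
time: 1.9
ee_pos: [0.5412, -0.2625, 0.0639]
eef_rot: [1.0, -0.022, -0.001, -0.0]
ft_force: [-0.2, -0.1, 0.1]
width: 0.0601
grip_force: 0.0
```

Emit:
shift_gripper([
  [[0,0,0,0,0.0],[0,0,0,0,0.0],[0,0,0,0,0.0],[0,0,0,0,0.0],[0,0,0,0,0.0],[0,0,0,0,0.0]],
], squeeze=6)

```text
time: 2.5
ee_pos: [0.5424, -0.2615, 0.0647]
eef_rot: [1.0, -0.022, 0.0, -0.0]
ft_force: [-1.0, 3.6, 1.3]
width: 0.02
grip_force: 2.7
```

```bash
python3 - <<'E'
from bench import r, optics, workorder
import cv2
c=optics.camera("side")["img"][:,:,::-1]
cv2.imwrite("pics/p2.png",cv2.convertScaleAbs(cv2.resize(c[300:430,300:430],(600,600),interpolation=cv2.INTER_CUBIC),alpha=1.3))
s=r.read_state();print(s["time"],s["ee_pos"],s["ft_force"],s["width"],s["grip_force"])
E
```

```text
2.55 [ 0.54254186 -0.26038082  0.06462852] [-1.23220569  5.35296921  4.61792068] 0.01772014440601016 6.005128417164087
```

View pics/p2.png

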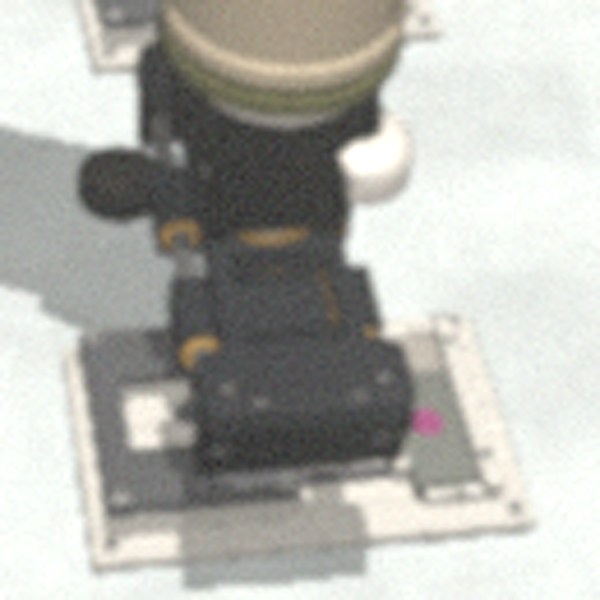

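The knob is gripped (17.7 mm wide, 18 mm expected). There is a 5 N side load, so I'll ease over slightly, grip harder and draw back.

Emit:
shift_gripper([
  [[0,-0.002,0,0,0],[0,-0.002,0,0,0],[-0.006,-0.002,0,0,0],[-0.012,-0.002,0,0,0],[-0.018,-0.002,0,0,0]],
], squeeze=25)

```text
time: 3.05
ee_pos: [0.5244, -0.2589, 0.0647]
eef_rot: [1.0, -0.022, 0.001, 0.0]
ft_force: [4.6, -0.2, -1.5]
width: 0.0173
grip_force: 25.0
```

Emit:
shift_gripper([
  [[-0.006,0,0,0,0],[-0.012,0,0,0,0],[-0.016,0,0,0,0],[-0.02,0,0,0,0],[-0.02,0,0,0,0],[-0.02,0,0,0,0]],
])

```text
time: 3.65
ee_pos: [0.5046, -0.258, 0.0647]
eef_rot: [1.0, -0.022, 0.001, 0.0]
ft_force: [7.2, -0.1, -3.0]
width: 0.0172
grip_force: 25.0
```

Emit:
shift_gripper([
  [[0,-0.005,0,0,0],[0,-0.01,0,0,0],[0,-0.015,0,0,0],[0,-0.02,0,0,0],[0,-0.0225,0,0,0],[0,-0.0225,0,0,0],[0,-0.0225,0,0,0]],
])

```text
time: 4.35
ee_pos: [0.5056, -0.2357, 0.0647]
eef_rot: [1.0, -0.022, 0.001, 0.0]
ft_force: [5.7, -2.2, -3.0]
width: 0.0175
grip_force: 25.0
```

Emit:
shift_gripper([
  [[0.004,0,0,0,0],[0.008,0,0,0,0],[0.011,0,0,0,0],[0.013,0,0,0,0],[0.013,0,0,0,0],[0.013,0,0,0,0]],
])

```text
time: 4.95
ee_pos: [0.5187, -0.2363, 0.0647]
eef_rot: [1.0, -0.022, 0.0, 0.0]
ft_force: [4.8, -2.1, -1.7]
width: 0.0171
grip_force: 25.0
```

Emit:
shift_gripper([
  [[0.0,0,0,0,0.03],[0,0,0,0,0.05],[0,0,0,0,0.05],[0,0,0,0,0.05],[0,0,-0.03,0,0.05],[0,0,-0.07,0,0.05],[0,0,-0.12,0,0.05],[-0.03,0,-0.16,0,0.05],[-0.07,0.03,-0.18,0,0.05],[-0.11,0.06,-0.18,0,0.05],[-0.15,0.1,-0.18,0,0.05],[-0.15,0.1,-0.18,0,0.05]],
])

```text
time: 6.15
ee_pos: [0.3593, -0.3333, 0.2449]
eef_rot: [1.0, -0.025, -0.001, 0.001]
ft_force: [0.4, 0.1, 0.1]
width: 0.0498
grip_force: 0.0
```

```bash
python3 - <<'E'
from bench import r, optics, workorder
import cv2
c=optics.camera("side")["img"][:,:,::-1]
cv2.imwrite("pics/p3.png",cv2.convertScaleAbs(cv2.resize(c[270:430,290:450],(600,600),interpolation=cv2.INTER_CUBIC),alpha=1.3))
E
```

```text
(no output)
```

View pics/p3.png

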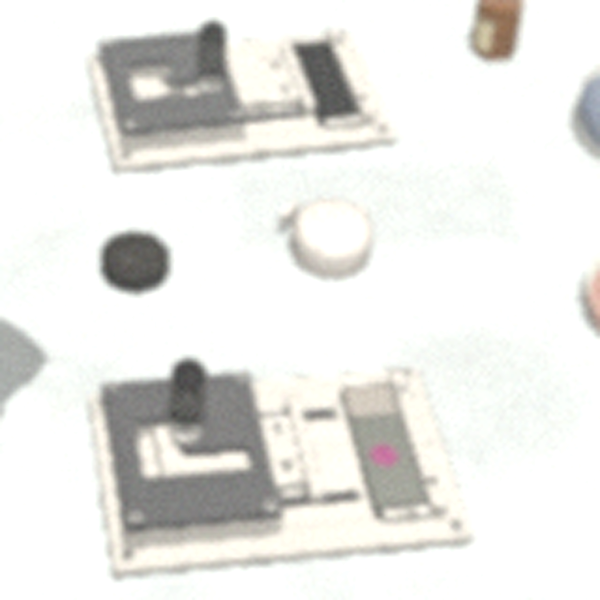

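The knob (187,390) stands in the notch with the presser drawn back. The slide is in its bed (385,455), the spare clamp is closed, and the other items have not moved.

```bash
python3 -c "
from bench import r, optics, workorder
print(workorder.close_job())"
```

```text
the job is handed in; nothing more can be done
None
```

The slide clamp's knob is drawn back and resting by itself in its holding notch; the last picture shows the slide in its bed, the empty clamp closed and the counter, forceps and cap not knocked by the arm (forceps outside the final close-up), and the job is handed in, though it printed no verdict.

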